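# Pack a keyhole spacer onto the stop post of a chair press

### The arm

A 6-joint arm with a two-finger parallel gripper is mounted at the origin on the work surface. World frame = base frame: x ahead of the robot, y to its left, z up, the work surface at z = 0. Lengths are in m, angles in rad, forces in N, time in s.
With the tool pointing down it reaches from about 0.35 to 0.975 m from the base axis. Payload 4.9 kg.
Tool frame: the origin (TCP) lies at the very end of the fingers, on their centre line; the grasp point (between the pads) lies manip.grip_point_offset behind it (manip.grip_point_offset is the distance from the TCP to the grasp point, in m); z points along the fingers, y is the line along which they close (so a half turn about z gives the same grasp; the last joint's range is limited). The gripper opens to 85 mm and grips with 20 to 120 N. Pads are 22 mm wide; open, the fingers measure 114 mm over their backs; the gripper's body (76 mm by 85 mm) begins 54 mm behind the grasp point. The pads swing forward as they close: fully open they stand 13 mm farther back than shut.
Start: joints at [1.053, 0.053, 1.613, -0, 1.476, -0.119], TCP at [0.243, 0.576, 0.231] pointing down, gripper open.
Joint ranges: [-3.01, 3.01], [-1.01, 2.22], [0.06, 2.58], [-1.02, 4.17], [0.09, 2.62], [-3.14, 3.14]. Speed limits (rad/s): [2.57, 2.57, 3.14, 3.14, 3.14, 3.14].

### API

Orientations are given as a unit quaternion [w, x, y, z].
In Python, from plant import manip gives the robot as it stands.
- The arm moves only by the shell command python3 -m crank 'ROWS' [OPENING]. ROWS is JSON, a list of rows, each an object of numbers: "x", "y", "z": the shift along the tool's x, y, z in cm; "turn": the turn about the tool's z in rad. In form: [{"x": .., "y": .., "z": .., "turn": ..}, ...]. A call has 1 to 5 rows; each row shifts and turns the commanded pose from where the row before left it, along the tool's axes as they then stand; what a row does not reach is not made up. A row lasts 1/10 s, in which the tool goes at most 50 mm and 8.59 degrees, less where a joint would pass 70% of its speed; a pose out of reach is approached as far as the arm can. A call with a gripper value outside its range is refused whole. OPENING is the opening in per cent of the stroke, from 0 (shut) to 100 (fully open), set as the call begins (- or left out, the last holds). The fingers move at their own pace and stop on an object; the grip force is fixed at half the most. Time passes only in rows, so rows that do not move let the fingers close. It gives the time, the measured TCP pose, the force, the opening and the grip force at its end, in the units of the state.
- manip.state(): the state, without advancing time (a new reading comes with each control period).
- manip.grab_frame(name): name is "scene" or "top" or "wrist"; returns (picture, depth): 400x640x3 uint8, red, green, blue; 400x640 float32, m along the optical axis (not along the pixel's ray), 0 where there is no reading.
- manip.camera_model(name): a dict with "mtx" (3x3 intrinsics, pixels), "world_to_cam" (4x4, takes a point from world to camera coordinates). Camera axes: x right, y down, z forward; pixel columns grow to the right and rows downward; lengths in m; the calibration is good to about 2 mm. The wrist camera is an equidistant fisheye: a pixel r from the principal point sees the ray r / f radians off the axis. A picture is of the moment at which its call begins: read the wrist's pose just before it. camera_model takes no time and is no camera call; for the wrist camera it gives the pose at the moment of the call.
- manip.job_done(): hands the job in; it is judged then, once.
The state is a dict: "time": time; "joint_pos": joint angles; "joint_vel": joint speeds; "joint_efforts": joint torques, N m; "tool_pos": TCP position; "tool_rot": TCP orientation; "contact_force": force on the tool from outside, world axes, zero at the start; "ft_torque": the same for the moment, N m; "gripper_width": opening from 0.0 (shut) to 1.0 (fully open); "grasp_force": force on a finger pad.
Only numpy, scipy, OpenCV 4.12 (cv2) and the standard library are available. Lean on these libraries where they do the work, as an engineer would, in place of code of your own. Each camera call takes 0.05 s, during which the arm holds its last target. There are 200 camera calls.

### The job

Take the slotted steel spacer off its wooden stub and slide it sideways, slot first, under the head of the stop post until the stem reaches the round eye, pushing only gently all the while. Then turn it about a quarter turn on the stem, so that its slot faces the side of the post opposite the side the earlier spacer's slot faces, and leave it lying flat on the earlier spacer. Leave the other loose things where they are.

Things in the scene. Friction and masses are not known exactly. Their poses are not given: they have to be found in the camera images.
- spacer: loose keyhole spacer: plain steel disc 64 mm diameter, 10 mm thick, about 0.19 kg; round eye 20 mm diameter in the centre, open to the rim by a slot 12 mm wide towards its own +x, flaring over the last 12 mm to 26 mm. Two flats 54 mm apart, 34 mm long, facing its +y and -y: grip it there. Origin: eye centre on the underside, z up. Starts flat on the stub, underside 30 mm above the table
- mouth (a point): middle of the mouth of the loose spacer's slot, 30 mm from the eye's centre along the spacer's +x, at mid thickness
- stand: fixed stop post, origin under the centre of its grey foot plate, 170 (x) x 100 x 10 mm; nothing above the plate is wider than 60 mm. Going up the post, heights above the table: 40 mm round pedestal to 35 mm; the earlier spacer 35 to 45 mm; bare stem 45 to 63 mm; 24 mm round head 63 to 72 mm, too wide for the eye. The new spacer lies home with its underside at 45 mm
- stem_nominal (a point): nominal centre of the bare stem, 54 mm above the stand's origin, axes as the stand. The stem's section is 16 mm along the stand's x by 9 mm along y, ends rounded: a slot enters only along the stand's x (from either end), and a spacer turns only once the stem is inside its eye (2 mm play all round)
- slide_nominal (a point): nominal centre of the slide that carries the post, 20 mm above the stand's origin. The post was clamped anywhere from 22 mm behind to 22 mm ahead of this along the stand's x, unmeasured (y is true): push in until the back of the eye meets the stem, a rigid stop; the eye is then 2 mm past centre. Over 25 N between spacer and stand is too much
- earlier (a joint): angle (rad) of the earlier spacer on the stem, a steel disc 46 mm diameter, 10 mm thick, with a slot: 0 = its slot faces the stand's +x, positive = turned to the stand's +y side (left when looking along +x), seen from above anticlockwise; it turns stiffly (about 0.06 N m). If within 0.3 rad of 0, either side is right for the new slot
- stub: fixed turned wooden stub that carries the spacer: foot 68 mm diameter 8 mm high, neck and top 40 mm diameter, top 30 mm above the table; origin at the centre of its underside
- ring_spacer: loose plain steel ring, 54 mm across, 12 mm high, no slot; bystander; origin at centre of underside
- end_cap: loose turned wooden plug, 38 mm diameter, 22 mm high; bystander; origin at centre of underside
- glue: loose white glue bottle, 60 mm diameter, 170 mm tall; bystander; origin at centre of underside
- mallet: loose hammer lying flat; bystander
Not all that is in view belongs to the job. Leave any turquoise look-alike of the stand alone. Leave any purple look-alike of the spacer alone.

How it is judged:
By the outcome, as a careful person would: the job done as asked, in the order asked, and still so for the second after the job is handed in, with the robot touching nothing.
It also fails if it takes over 58 s, if anything falls off the work surface, if the arm or the gripper's body presses on something with over 40 N, if the wrist force passes 120 N, or if a joint passes its speed limit or range.

## Working session

There is one attempt and no reset: what is moved stays moved. The work goes in short steps, Python scripts to look and compute and a shell command to move; the robot and the scene stay as the last step left them, time stands still between calls to the robot, and variables do not carry over. Pictures are saved under pics/ and viewed, at most 10 in all, crops included, and the job is handed in when it is done.

```bash
mkdir -p pics; ls; python3 - <<'E'
from plant import manip
import cv2,numpy as np
print(manip.grip_point_offset, manip.state())
for n in("top","scene"):
    p,d=manip.grab_frame(n); np.savez("pics/"+n,p=p,d=d); cv2.imwrite(f"pics/{n}0.png",p[:,:,::-1]); m=manip.camera_model(n); print(n,m)
print(manip.camera_model("wrist"))
E
```

```text
pics
0.0187 {'time': 0.0, 'joint_pos': array([ 1.05296876e+00,  5.33467068e-02,  1.61431292e+00,  1.12685829e-05,
        1.47598420e+00, -1.19002683e-01]), 'joint_vel': array([-1.48602448e-05,  1.02414145e-03, -6.87950863e-04,  2.29240573e-04,
       -1.42939310e-03,  1.79915177e-03]), 'joint_efforts': array([-1.44305737e-03, -3.93690956e+01, -3.70170164e+01, -3.01093869e-04,
        7.20061798e-03, -2.10214992e-06]), 'tool_pos': array([0.24239582, 0.57540134, 0.230058  ]), 'tool_rot': array([-3.26399449e-04,  1.98093877e-01,  9.80182516e-01, -9.72280450e-04]), 'contact_force': array([0.11164343, 0.37840771, 1.12760819]), 'ft_torque': array([-0.03578348,  0.05986823, -0.01008279]), 'grasp_force': 0.0, 'gripper_width': 0.9955875506962687}
top {'mtx': array([[475.70571541,   0.        , 314.43105679],
       [  0.        , 475.70571541, 193.52717052],
       [  0.        ,   0.        ,   1.        ]]), 'world_to_cam': array([[-1.35305299e-02, -9.99906238e-01, -2.10734090e-03,
         1.11865473e-01],
       [-9.94100269e-01,  1.36787338e-02, -1.07599009e-01,
         5.39271260e-01]
[... 329 characters left out ...]
.        ]]), 'world_to_cam': array([[ 0.19245464,  0.981304  ,  0.00191751, -0.20856564],
       [ 0.74587812, -0.14501228, -0.65010558, -0.34683909],
       [-0.63767315,  0.12654607, -0.75984147,  1.48526568],
       [ 0.        ,  0.        ,  0.        ,  1.        ]])}
{'mtx': array([[309.70691629,   0.        , 322.44577481],
       [  0.        , 309.70691629, 192.8194066 ],
       [  0.        ,   0.        ,   1.        ]]), 'world_to_cam': array([[ 0.3881199 ,  0.9216071 , -0.00181786, -0.62383277],
       [ 0.87990193, -0.36996834,  0.29815437, -0.03815903],
       [ 0.27410863, -0.11731918, -0.95451593,  0.38034273],
       [ 0.        ,  0.        ,  0.        ,  1.        ]])}
```

View pics/top0.png

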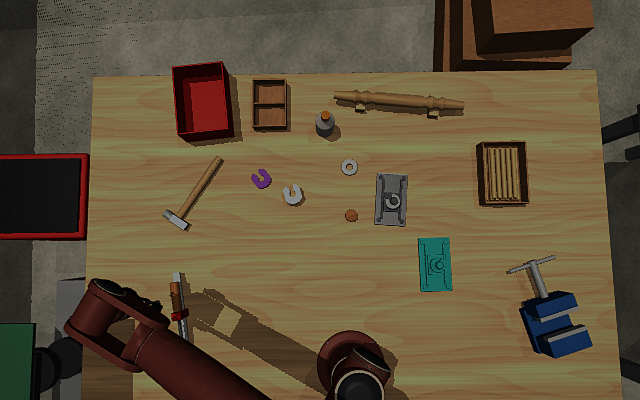

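View pics/scene0.png

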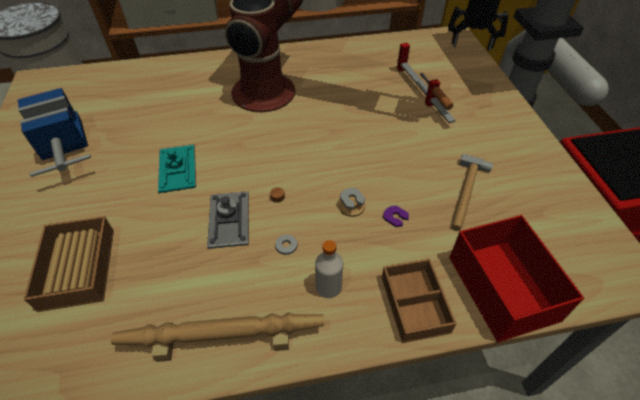

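The top view shows these candidates:
- Spacer: the steel keyhole disc on the wooden stub at (293,195). The purple look-alike is at (261,178) and the slotless ring at (349,167).
- Stand: the grey one at (391,200). The turquoise look-alike is at (435,264).

I choose the steel disc and the grey stand, and check both in a close crop.

```bash
cat > h.py <<'E'
import numpy as np,cv2
from plant import manip
def ray(n,uv,z,m=None):
    m=m or manip.camera_model(n);K=m["mtx"];T=m["world_to_cam"]
    uv=np.atleast_2d(np.array(uv,float)); q=(uv-K[:2,2])/K[0,0]
    if n=="wrist":
        r=np.linalg.norm(q,axis=1,keepdims=True); d=np.c_[q/np.maximum(r,1e-9)*np.sin(r),np.cos(r)]
    else: d=np.c_[q,np.ones(len(q))]
    R=T[:3,:3]; c=-R.T@T[:3,3]; w=d@R
    return c+w*((z-c[2])/w[:,2])[:,None]
def proj(n,P,m=None):
    m=m or manip.camera_model(n);K=m["mtx"];T=m["world_to_cam"]
    X=np.atleast_2d(P)@T[:3,:3].T+T[:3,3]
    if n=="wrist":
        r=np.linalg.norm(X[:,:2],axis=1,keepdims=True); q=X[:,:2]/r*np.arctan2(r,X[:,2:])
    else: q=X[:,:2]/X[:,2:]
    return q*K[0,0]+K[:2,2]
E
python3 - <<'E'
from h import *
a=np.load("pics/top.npz");p=a["p"]
c=[p[170:220,268:318],p[165:235,360:430]]
im=np.hstack([cv2.resize(x[:,:,::-1],(400,400),interpolation=cv2.INTER_CUBIC) for x in c]); cv2.imwrite("pics/crop.png",im)
hsv=cv2.cvtColor(p,cv2.COLOR_RGB2HSV)
m=((hsv[...,1]<60)&(hsv[...,2]>60)).astype(np.uint8)
for nm,(r0,r1,c0,c1),z in(("spacer",(178,212,278,308),.04),("stand",(165,235,365,420),.01)):
    k=np.zeros_like(m);k[r0:r1,c0:c1]=m[r0:r1,c0:c1]
    cs,_=cv2.findContours(k,0,1);C=max(cs,key=cv2.contourArea)
    W=ray("top",C[:,0],z)[:,:2].astype(np.float32)*1000
    print(nm,cv2.contourArea(C),cv2.minAreaRect(W),cv2.minEnclosingCircle(W))
E
```

```text
spacer 190.0 ((539.6961669921875, 175.35592651367188), (61.42054748535156, 53.8774528503418), 21.05853843688965) ((540.3158569335938, 175.20135498046875), 32.048099517822266)
stand 1484.5 ((522.9971923828125, -143.63070678710938), (98.29774475097656, 168.51068115234375), 85.50955963134766) ((523.58935546875, -144.33209228515625), 96.1357421875)
```

View pics/crop.png

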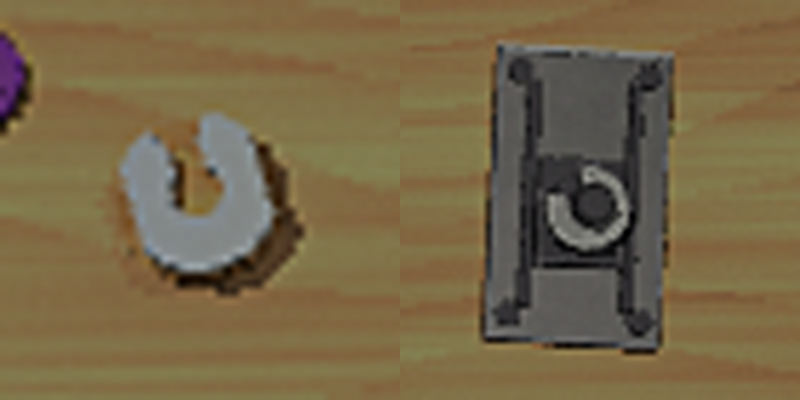

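Both choices fit their sizes: the spacer reads about 64 mm across the rim and 54 mm across the flats, and the stand 98 x 168 mm. The spacer's slot points about +21° (up-left in the crop), and the earlier spacer's gap faces up-left, towards world +x/+y. Next I go above the spacer and look from close by.

```bash
cat >> h.py <<'E'
def need(xyz,yawy):
    "turn then shift (final tool frame, cm) to bring TCP to xyz with tool y at yawy deg"
    s=manip.state(); w,x,y,z=s["tool_rot"]
    ay=np.degrees(np.arctan2(1-2*(x*x+z*z),2*(x*y-w*z)))
    t=-np.radians((yawy-ay+180)%360-180)
    a=np.radians(yawy); Y=np.array([np.cos(a),np.sin(a)]); X=np.array([-Y[1],Y[0]])  # z down: x = y x z
    d=(np.array(xyz)-s["tool_pos"])*100
    print("t %.2f yawy %.1f tcp %s q6 %.2f | turn %.3f  x %.2f y %.2f z %.2f"%(s["time"],ay,np.round(s["tool_pos"],4),s["joint_pos"][5],t,d[:2]@X,d[:2]@Y,-d[2]))
E
python3 - <<'E'
from h import *
need((.54,.175,.14),111)
print("head",ray("top",(394.1,201.2),.072),"bottle",ray("top",(325,115),.17))
s=manip.state();w,x,y,z=s["tool_rot"];print(2*(x*x+w*w)-1,2*(x*y+w*z))
E
```

```text
t 0.10 yawy 67.1 tcp [0.2424 0.5755 0.2302] q6 -0.12 | turn -0.765  x -13.43 y -48.05 z 9.02
head [[ 0.50865182 -0.14345533  0.072     ]] bottle [[0.75952714 0.06986264 0.17      ]]
-0.9215199507517642 0.3883309688490351
```

```bash
python3 -m crank '[{"turn":-0.128},{"turn":-0.128},{"turn":-0.128},{"turn":-0.128},{"turn":-0.128}]' 100 
python3 -m crank '[{"turn":-0.125},{"x":-1.1,"y":-4,"z":0.75},{"x":-1.1,"y":-4,"z":0.75},{"x":-1.1,"y":-4,"z":0.75},{"x":-1.1,"y":-4,"z":0.75}]' >/dev/null
python3 -m crank '[{"x":-1.1,"y":-4,"z":0.75},{"x":-1.1,"y":-4,"z":0.75},{"x":-1.1,"y":-4,"z":0.75},{"x":-1.1,"y":-4,"z":0.75},{"x":-1.1,"y":-4,"z":0.75}]' >/dev/null
python3 -m crank '[{"x":-1.1,"y":-4,"z":0.75},{"x":-1.1,"y":-4,"z":0.75},{"x":-1.1,"y":-4,"z":0.75},{},{}]'
python3 - <<'E'
from h import *
need((.54,.175,.14),111)
m=manip.camera_model("wrist");p,d=manip.grab_frame("wrist")
np.savez("pics/w1",p=p,d=d,K=m["mtx"],T=m["world_to_cam"])
cv2.imwrite("pics/w1.png",p[:,:,::-1])
E
```

```text
t 0.10 yawy 67.1 tcp [0.2424 0.5755 0.2302] q6 -0.12 | turn -0.765  x -13.43 y -48.05 z 9.02schema error: expected keys x, y, z, turn
schema error: expected keys x, y, z, turn
schema error: expected keys x, y, z, turn
schema error: expected keys x, y, z, turn
```

View pics/w1.png

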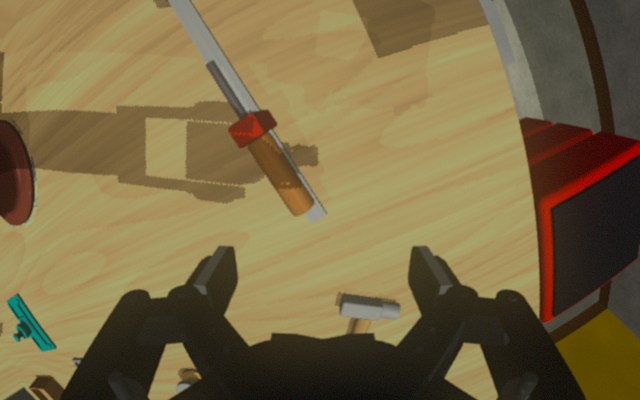

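The rows were refused because every key is required. The view is still from the start pose, with a clamp at (280,160) and the fingers at (225,260) and (420,260). I retype the rows with all four keys.

```bash
python3 -m crank '[{"x":0,"y":0,"z":0,"turn":-0.128},{"x":0,"y":0,"z":0,"turn":-0.128},{"x":0,"y":0,"z":0,"turn":-0.128},{"x":0,"y":0,"z":0,"turn":-0.128},{"x":0,"y":0,"z":0,"turn":-0.128}]' 100 
python3 -m crank '[{"x":0,"y":0,"z":0,"turn":-0.125},{"x":-1.1,"y":-4,"z":0.75,"turn":0},{"x":-1.1,"y":-4,"z":0.75,"turn":0},{"x":-1.1,"y":-4,"z":0.75,"turn":0},{"x":-1.1,"y":-4,"z":0.75,"turn":0}]' >/dev/null
python3 -m crank '[{"x":-1.1,"y":-4,"z":0.75,"turn":0},{"x":-1.1,"y":-4,"z":0.75,"turn":0},{"x":-1.1,"y":-4,"z":0.75,"turn":0},{"x":-1.1,"y":-4,"z":0.75,"turn":0},{"x":-1.1,"y":-4,"z":0.75,"turn":0}]' >/dev/null
python3 -m crank '[{"x":-1.1,"y":-4,"z":0.75,"turn":0},{"x":-1.1,"y":-4,"z":0.75,"turn":0},{"x":-1.1,"y":-4,"z":0.75,"turn":0},{"x":0,"y":0,"z":0,"turn":0},{"x":0,"y":0,"z":0,"turn":0}]'
python3 - <<'E'
from h import *
need((.54,.175,.14),111)
m=manip.camera_model("wrist");p,d=manip.grab_frame("wrist")
np.savez("pics/w2",p=p,d=d,K=m["mtx"],T=m["world_to_cam"])
cv2.imwrite("pics/w2.png",p[:,:,::-1])
E
```

```text
time: 0.65
tool_pos: [0.2426, 0.5757, 0.2307]
tool_rot: [-0.0, -0.123, 0.992, -0.0]
contact_force: [-0.1, 0.3, -0.5]
gripper_width: 0.999
grasp_force: 0.0
time: 2.15
tool_pos: [0.5377, 0.1744, 0.1407]
tool_rot: [-0.001, -0.181, 0.983, 0.0]
contact_force: [-0.4, 0.4, -0.5]
gripper_width: 1.001
grasp_force: 0.0
t 2.15 yawy 110.9 tcp [0.5377 0.1744 0.1407] q6 -1.75 | turn -0.002  x -0.24 y -0.03 z 0.07
```

View pics/w2.png

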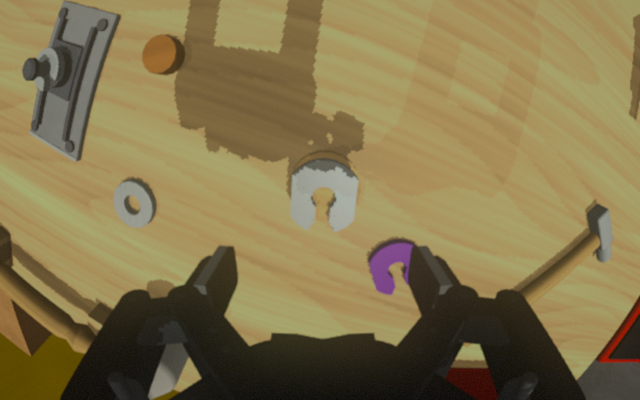

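The wrist view shows the steel spacer at (324,195) with its slot down, the purple one at (395,265), the ring at (135,202), the end cap at (163,55), and the stand at (75,75). I fit the spacer's outline.

```bash
python3 - <<'E'
from h import *
a=np.load("pics/w2.npz");p=a["p"];M={"mtx":a["K"],"world_to_cam":a["T"]}
hsv=cv2.cvtColor(p,cv2.COLOR_RGB2HSV)
k=np.zeros((400,640),np.uint8);s=(slice(150,236),slice(282,368))
k[s]=((hsv[s][...,1]<70)&(hsv[s][...,2]>70))
cs,_=cv2.findContours(k,0,1);C=max(cs,key=cv2.contourArea)[:,0]
W=ray("wrist",C,.04,M)[:,:2]
A=np.radians(110.9);Y=np.array([np.cos(A),np.sin(A)]);X=np.array([Y[1],-Y[0]])
for da in (-4,-2,0,2,4):
    B=A+np.radians(da);print(da,np.ptp(W@[np.cos(B),np.sin(B)])*1000)
print(cv2.minAreaRect((W*1000).astype(np.float32)))
yy=W@Y;xx=W@X
cy=(yy.max()+yy.min())/2
fl=lambda sg:[ (cv2.fitLine(W[(sg*(yy-cy)>.02)&(abs(xx-np.median(xx))<.014)].astype(np.float32),1,0,.01,.01)).ravel()]
print(fl(1),fl(-1))
# rim circle: points outside r>28mm from guess
c=np.array([.54,.175])
for i in range(8):
    r=W-c; R=np.hypot(*r.T); sel=(R>.0285)&(R<.036)&(abs(r@Y)<.024)|((r@X>.02)&(R>.0285)&(R<.036))
    L=np.linalg.lstsq(np.c_[2*W[sel],np.ones(sel.sum())],(W[sel]**2).sum(1),rcond=None)[0];c=L[:2]
print("circle",c,np.sqrt(L[2]+c@c),sel.sum())
c=X*0+c
print("x-range",(xx-c@X).min(),(xx-c@X).max(),"y-range",yy.min()-c@Y,yy.max()-c@Y)
need((c[0],c[1],.0175),110.9)
E
```

```text
-4 54.853886000265845
-2 55.62330489928329
0 56.66855338772516
2 57.65120457415995
4 58.6164213097693
((538.7671508789062, 176.27069091796875), (62.29553985595703, 54.77048110961914), 16.69269371032715)
[array([0.958491  , 0.28512266, 0.5300882 , 0.2017675 ], dtype=float32)] [array([0.95885485, 0.2838968 , 0.5527921 , 0.15220222], dtype=float32)]
circle [0.54013518 0.17651632] 0.03209243549308108 102
x-range -0.03233296826034615 0.030530325217070997 y-range -0.028076755957867617 0.028591797429857544
t 2.20 yawy 111.0 tcp [0.5374 0.1752 0.141 ] q6 -1.75 | turn 0.001  x -0.30 y 0.02 z 12.35
```

```bash
python3 -m crank '[{"x":0,"y":0,"z":0,"turn":0.078},{"x":-0.29,"y":0.05,"z":2.5,"turn":0},{"x":0,"y":0,"z":3,"turn":0},{"x":0,"y":0,"z":3,"turn":0},{"x":0,"y":0,"z":2,"turn":0}]' 100 
python3 -m crank '[{"x":0,"y":0,"z":1.8,"turn":0},{"x":0,"y":0,"z":0,"turn":0},{"x":0,"y":0,"z":0,"turn":0}]' 
python3 -c "
from h import *
need((.540,.1765,.018),106.5)"
```

```text
time: 2.7
tool_pos: [0.5384, 0.1778, 0.0344]
tool_rot: [-0.001, -0.145, 0.989, 0.0]
contact_force: [-0.6, 0.8, -0.0]
gripper_width: 1.0
grasp_force: 0.0
time: 3.0
tool_pos: [0.54, 0.1774, 0.0187]
tool_rot: [-0.0, -0.144, 0.99, 0.0]
contact_force: [0.1, -0.4, 1.3]
gripper_width: 1.003
grasp_force: 0.0
t 3.00 yawy 106.6 tcp [0.54   0.1774 0.0187] q6 -1.67 | turn 0.002  x 0.03 y -0.09 z 0.07
```

```bash
python3 -m crank '[{"x":0,"y":-0.09,"z":0,"turn":0},{"x":0,"y":0,"z":0,"turn":0},{"x":0,"y":0,"z":0,"turn":0},{"x":0,"y":0,"z":0,"turn":0},{"x":0,"y":0,"z":0,"turn":0}]' 50 
python3 -m crank '[{"x":0,"y":0,"z":0,"turn":0},{"x":0,"y":0,"z":0,"turn":0},{"x":0,"y":0,"z":0,"turn":0},{"x":0,"y":0,"z":0,"turn":0}]' 
python3 -c "
from h import *
need((.540,.1765,.018),106.5)"
```

```text
time: 3.5
tool_pos: [0.5422, 0.1758, 0.0202]
tool_rot: [0.002, -0.143, 0.99, 0.0]
contact_force: [-0.0, 0.3, 7.2]
gripper_width: 0.618
grasp_force: 63.6
time: 3.9
tool_pos: [0.5422, 0.1758, 0.0202]
tool_rot: [0.002, -0.143, 0.99, 0.0]
contact_force: [-0.1, -0.1, 6.6]
gripper_width: 0.617
grasp_force: 63.6
t 3.90 yawy 106.5 tcp [0.5422 0.1758 0.0202] q6 -1.68 | turn -0.000  x 0.19 y 0.13 z 0.22
```

```bash
python3 -m crank '[{"x":0,"y":0,"z":-0.5,"turn":0},{"x":0,"y":0,"z":-2,"turn":0},{"x":0,"y":0,"z":-4,"turn":0},{"x":0,"y":0,"z":-4,"turn":0},{"x":0,"y":0,"z":-4,"turn":0}]' 
python3 -m crank '[{"x":0,"y":0,"z":-2,"turn":0.122},{"x":0,"y":0,"z":0,"turn":0.122},{"x":0,"y":0,"z":0,"turn":0.122},{"x":0,"y":0,"z":0,"turn":0},{"x":0,"y":0,"z":0,"turn":0}]' 
python3 -c "
from h import *
need((.555,-.14,.19),85.5)"
```

```text
time: 4.4
tool_pos: [0.5397, 0.1752, 0.1639]
tool_rot: [-0.001, -0.144, 0.99, -0.0]
contact_force: [-0.1, 0.3, -1.7]
gripper_width: 0.616
grasp_force: 63.3
time: 4.9
tool_pos: [0.5402, 0.1753, 0.1826]
tool_rot: [-0.001, 0.038, 0.999, -0.0]
contact_force: [-0.8, -0.1, -0.8]
gripper_width: 0.613
grasp_force: 63.4
t 4.90 yawy 85.7 tcp [0.5402 0.1753 0.1826] q6 -1.31 | turn 0.003  x -3.95 y -31.32 z -0.74
```

```bash
python3 -m crank '[{"x":-0.5,"y":-4,"z":0,"turn":0},{"x":-0.5,"y":-4,"z":0,"turn":0},{"x":-0.5,"y":-4,"z":0,"turn":0},{"x":-0.5,"y":-4,"z":0,"turn":0},{"x":-0.5,"y":-4,"z":0,"turn":0}]' >/dev/null
python3 -m crank '[{"x":-0.5,"y":-4,"z":0,"turn":0},{"x":-0.5,"y":-4,"z":0,"turn":0},{"x":-0.5,"y":-3.3,"z":0,"turn":0},{"x":0,"y":0,"z":0,"turn":0},{"x":0,"y":0,"z":0,"turn":0}]' >/dev/null
python3 -c "
from h import *
need((.555,-.14,.19),85.5)
m=manip.camera_model('wrist');p,d=manip.grab_frame('wrist')
np.savez('pics/w3',p=p,d=d,K=m['mtx'],T=m['world_to_cam'],t=manip.state()['tool_pos'])
cv2.imwrite('pics/w3.png',p[:,:,::-1])
"
```

```text
t 5.90 yawy 85.5 tcp [ 0.5559 -0.1401  0.1827] q6 -1.87 | turn 0.001  x 0.09 y -0.00 z -0.73
```

View pics/w3.png

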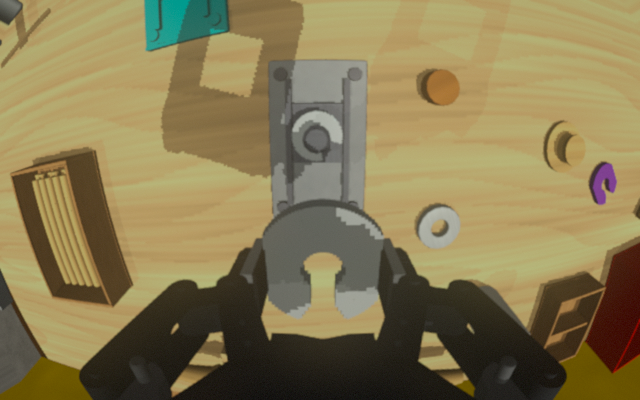

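The wrist view shows the spacer held squarely with its slot down (world +x) and its eye at (322,268). The post head is at (317,138) and the plate spans columns 268–367. I crop the post and compute positions.

```bash
python3 - <<'E'
from h import *
a=np.load("pics/w3.npz");p=a["p"];M={"mtx":a["K"],"world_to_cam":a["T"]};t=a["t"]
c1=cv2.resize(p[95:175,277:357,::-1],(400,400),interpolation=cv2.INTER_CUBIC)
c2=cv2.resize(p[190:330,252:392,::-1],(400,400),interpolation=cv2.INTER_CUBIC)
cv2.imwrite("pics/c3.png",np.hstack([c1,c2]))
hsv=cv2.cvtColor(p,cv2.COLOR_RGB2HSV)
k=((hsv[...,1]<70)).astype(np.uint8)
# plate side edges per row and top edge
L=[];R=[]
for v in range(75,195,4):
    row=k[v,255:385]; u=np.where(row)[0]+255; L.append((u.min(),v));R.append((u.max()+1,v))
T=[(u,np.where(k[45:100,u])[0].min()+45) for u in range(285,355,4)]
f=lambda P:cv2.fitLine((ray("wrist",P,.01,M)[:,:2]).astype(np.float32),cv2.DIST_HUBER,0,.001,.001).ravel()
for n,P in(("L",L),("R",R),("T",T)):
    q=f(P);print(n,q,np.degrees(np.arctan2(q[1],q[0])))
print("head(72)",ray("wrist",(317,138),.072,M))
# held spacer outline
top=t[2]+.020
s=np.zeros_like(k);s[195:325,258:390]=1
for uv in((322,252),(322,284),(264,270),(383,270),(322,268)): print(uv,ray("wrist",uv,top,M)-t)
E
```

```text
L [ 0.9968818  -0.07890983  0.5213543  -0.19145127] -4.5259056
R [ 0.99702495 -0.0770792   0.5276234  -0.0925321 ] -4.4206977
T [ 0.07655082  0.99706566  0.4381475  -0.13973048] 85.609665
head(72) [[ 0.51060325 -0.14084174  0.072     ]]
(322, 252) [[-1.07775621e-02 -5.74086789e-05  2.00000000e-02]]
(322, 284) [[ 0.00659448 -0.0014239   0.02      ]]
(264, 270) [[-0.00289799 -0.0279124   0.02      ]]
(383, 270) [[0.00150095 0.02765404 0.02      ]]
(322, 268) [[-0.00236354 -0.00071908  0.02      ]]
```

View pics/c3.png

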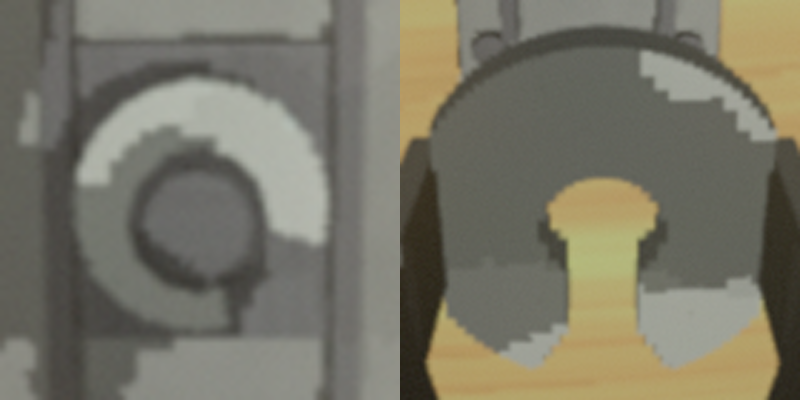

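The earlier spacer's slot faces lower right in the crop, which is world +x/+y (about +45°), so the new slot must end facing −y. The stand axis is at −4.5°, the stem is near (0.5106, −0.141), and that point lies on the plate's centre line. I retreat and descend behind the post.

```bash
python3 -m crank '[{"x":2.5,"y":-0.08,"z":0,"turn":0},{"x":2.5,"y":-0.08,"z":0,"turn":0},{"x":2.5,"y":-0.08,"z":0,"turn":0},{"x":2.9,"y":-0.1,"z":0,"turn":0},{"x":0,"y":0,"z":4,"turn":0}]' >/dev/null
python3 -m crank '[{"x":0,"y":0,"z":4,"turn":0},{"x":0,"y":0,"z":3,"turn":0},{"x":0,"y":0,"z":0,"turn":0},{"x":0,"y":0,"z":0,"turn":0},{"x":0,"y":0,"z":0,"turn":0}]'
python3 -c "
from h import *
need((.4518,-.1361,.0397),85.5)"
```

```text
time: 6.95
tool_pos: [0.454, -0.1352, 0.0757]
tool_rot: [0.002, 0.038, 0.999, -0.001]
contact_force: [-0.5, 0.3, -0.7]
gripper_width: 0.614
grasp_force: 63.6
t 6.95 yawy 85.6 tcp [ 0.454  -0.1352  0.0757] q6 -1.94 | turn 0.002  x 0.21 y -0.10 z 3.60
```

```bash
python3 -m crank '[{"x":0.21,"y":-0.1,"z":1.2,"turn":0},{"x":0,"y":0,"z":1.2,"turn":0},{"x":0,"y":0,"z":1.2,"turn":0},{"x":0,"y":0,"z":0,"turn":0},{"x":0,"y":0,"z":0,"turn":0}]'
python3 -c "
from h import *
need((.4518,-.1361,.0397),85.5)
m=manip.camera_model('wrist');p,d=manip.grab_frame('wrist')
a=p;t=manip.state()['tool_pos']
np.savez('pics/w4',p=p,d=d,K=m['mtx'],T=m['world_to_cam'],t=t)
p2,_=manip.grab_frame('scene')
uv=proj('scene',(.49,-.14,.055))[0].astype(int);print(uv)
c=p2[uv[1]-40:uv[1]+40,uv[0]-40:uv[0]+40]
cv2.imwrite('pics/c4.png',np.hstack([cv2.resize(c[:,:,::-1],(400,400),interpolation=2),cv2.resize(p[180:340,242:402,::-1],(400,400),interpolation=2)]))
"
```

```text
time: 7.45
tool_pos: [0.4496, -0.1356, 0.0365]
tool_rot: [-0.001, 0.039, 0.999, 0.0]
contact_force: [1.2, 0.2, -0.9]
gripper_width: 0.616
grasp_force: 63.7
t 7.45 yawy 85.5 tcp [ 0.4496 -0.1356  0.0365] q6 -1.94 | turn 0.001  x -0.22 y -0.03 z -0.32
[224 195]
```

View pics/c4.png

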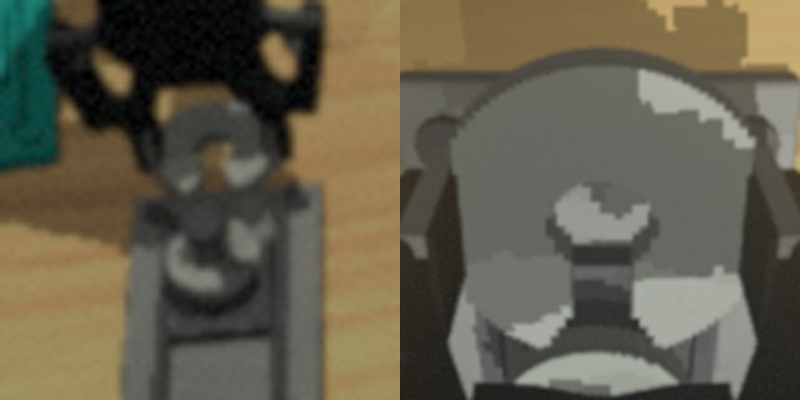

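The scene crop shows the spacer behind the post. In the wrist crop the head at (600,370) lines up with the slot at (603,300). I correct the height and then advance in stages, watching the force.

```bash
python3 -m crank '[{"x":-0.2,"y":-0.03,"z":-0.32,"turn":0},{"x":0,"y":0,"z":0,"turn":0},{"x":0,"y":0,"z":0,"turn":0}]'
python3 -m crank '[{"x":-0.6,"y":0,"z":0,"turn":0},{"x":-0.6,"y":0,"z":0,"turn":0},{"x":-0.6,"y":0,"z":0,"turn":0},{"x":0,"y":0,"z":0,"turn":0},{"x":0,"y":0,"z":0,"turn":0}]'
python3 -c "
from h import *
need((.5116,-.1409,.0397),85.5)"
```

```text
time: 7.85
tool_pos: [0.4526, -0.1365, 0.0411]
tool_rot: [0.001, 0.039, 0.999, -0.0]
contact_force: [0.1, -0.7, -2.0]
gripper_width: 0.616
grasp_force: 63.7
time: 8.35
tool_pos: [0.4702, -0.1376, 0.0404]
tool_rot: [-0.0, 0.039, 0.999, 0.0]
contact_force: [-0.6, -0.4, -2.5]
gripper_width: 0.611
grasp_force: 63.7
t 8.35 yawy 85.6 tcp [ 0.4702 -0.1376  0.0404] q6 -1.93 | turn 0.001  x -4.16 y -0.00 z 0.07
```

```bash
python3 -m crank '[{"x":-0.3,"y":0,"z":0.07,"turn":0},{"x":-0.3,"y":0,"z":0,"turn":0},{"x":-0.3,"y":0,"z":0,"turn":0},{"x":0,"y":0,"z":0,"turn":0},{"x":0,"y":0,"z":0,"turn":0}]'
python3 -m crank '[{"x":-0.3,"y":0,"z":0,"turn":0},{"x":-0.3,"y":0,"z":0,"turn":0},{"x":0,"y":0,"z":0,"turn":0}]'
python3 -c "
from h import *
need((.5116,-.1409,.0397),85.5);print(manip.state()['ft_torque'])"
```

```text
time: 8.85
tool_pos: [0.4791, -0.1384, 0.0398]
tool_rot: [-0.0, 0.039, 0.999, -0.0]
contact_force: [-0.3, -0.6, -1.6]
gripper_width: 0.618
grasp_force: 63.7
time: 9.15
tool_pos: [0.4855, -0.139, 0.04]
tool_rot: [0.0, 0.039, 0.999, -0.0]
contact_force: [0.2, -0.1, -1.3]
gripper_width: 0.618
grasp_force: 63.7
t 9.15 yawy 85.5 tcp [ 0.4855 -0.139   0.04  ] q6 -1.92 | turn 0.001  x -2.62 y 0.01 z 0.03
[-0.02291691  0.03063179 -0.02976092]
```

```bash
python3 -m crank '[{"x":-0.25,"y":0,"z":0,"turn":0},{"x":-0.25,"y":0,"z":0,"turn":0},{"x":0,"y":0,"z":0,"turn":0}]'
python3 -m crank '[{"x":-0.25,"y":0,"z":0,"turn":0},{"x":-0.25,"y":0,"z":0,"turn":0},{"x":0,"y":0,"z":0,"turn":0}]'
python3 -m crank '[{"x":-0.25,"y":0,"z":0,"turn":0},{"x":-0.25,"y":0,"z":0,"turn":0},{"x":0,"y":0,"z":0,"turn":0}]'
```

```text
time: 9.45
tool_pos: [0.4904, -0.1393, 0.0399]
tool_rot: [0.0, 0.039, 0.999, -0.0]
contact_force: [0.4, 0.1, -1.4]
gripper_width: 0.616
grasp_force: 63.7
time: 9.75
tool_pos: [0.4953, -0.1397, 0.0399]
tool_rot: [0.0, 0.039, 0.999, -0.0]
contact_force: [-0.1, -0.2, -1.7]
gripper_width: 0.614
grasp_force: 63.7
time: 10.05
tool_pos: [0.5003, -0.1401, 0.0399]
tool_rot: [0.0, 0.039, 0.999, -0.0]
contact_force: [-0.2, -0.1, -1.5]
gripper_width: 0.614
grasp_force: 63.7
```

```bash
R(){ grep -E "pos|contact"; }
python3 -m crank '[{"x":-0.2,"y":0,"z":0,"turn":0},{"x":-0.2,"y":0,"z":0,"turn":0},{"x":-0.2,"y":0,"z":0,"turn":0},{"x":0,"y":0,"z":0,"turn":0}]'|R
python3 -m crank '[{"x":-0.1,"y":0,"z":0,"turn":0},{"x":-0.1,"y":0,"z":0,"turn":0},{"x":0,"y":0,"z":0,"turn":0}]'|R
python3 -m crank '[{"x":-0.1,"y":0,"z":0,"turn":0},{"x":0,"y":0,"z":0,"turn":0}]'|R
python3 -m crank '[{"x":-0.1,"y":0,"z":0,"turn":0},{"x":0,"y":0,"z":0,"turn":0}]'|R
```

```text
tool_pos: [0.5062, -0.1405, 0.0399]
contact_force: [0.2, 0.2, -1.2]
tool_pos: [0.508, -0.1406, 0.0398]
contact_force: [-0.8, 0.1, -2.0]
tool_pos: [0.509, -0.1407, 0.0398]
contact_force: [0.4, -0.4, -2.2]
tool_pos: [0.51, -0.1408, 0.0398]
contact_force: [-1.1, -0.0, -1.3]
```

```bash
R(){ grep -E "pos|contact"; }
python3 -m crank '[{"x":-0.1,"y":0,"z":0,"turn":0},{"x":0,"y":0,"z":0,"turn":0}]'|R
python3 -m crank '[{"x":-0.1,"y":0,"z":0,"turn":0},{"x":0,"y":0,"z":0,"turn":0}]'|R
```

```text
tool_pos: [0.511, -0.1409, 0.0398]
contact_force: [-0.1, -0.3, -2.8]
tool_pos: [0.5121, -0.141, 0.0399]
contact_force: [0.3, 0.2, -0.9]
```

```bash
R(){ grep -E "pos|contact"; }
python3 -m crank '[{"x":-0.1,"y":0,"z":0,"turn":0},{"x":0,"y":0,"z":0,"turn":0}]'|R
```

```text
tool_pos: [0.513, -0.1411, 0.0399]
contact_force: [0.1, -0.5, -2.3]
```

```bash
R(){ grep -E "pos|contact"; }
python3 -m crank '[{"x":-0.06,"y":0,"z":0,"turn":0},{"x":0,"y":0,"z":0,"turn":0}]'|R
```

```text
tool_pos: [0.5136, -0.1411, 0.0398]
contact_force: [-0.7, 0.5, -1.8]
```

```bash
R(){ grep -E "pos|contact"; }
python3 -m crank '[{"x":-0.06,"y":0,"z":0,"turn":0},{"x":0,"y":0,"z":0,"turn":0}]'|R
```

```text
tool_pos: [0.5142, -0.1411, 0.0398]
contact_force: [-0.7, 0.0, -2.2]
```

```bash
R(){ grep -E "pos|contact"; }
python3 -m crank '[{"x":-0.06,"y":0,"z":0,"turn":0},{"x":0,"y":0,"z":0,"turn":0}]'|R
```

```text
tool_pos: [0.5148, -0.1412, 0.0398]
contact_force: [0.1, 0.8, -2.3]
```

Still no contact, so I continue in small steps, each with its force reading.

```bash
R(){ grep -E "pos|contact"; }
python3 -m crank '[{"x":-0.06,"y":0,"z":0,"turn":0},{"x":0,"y":0,"z":0,"turn":0}]'|R
```

```text
tool_pos: [0.5149, -0.1412, 0.0397]
contact_force: [-1.9, -0.3, -0.2]
```

```bash
R(){ grep -E "pos|contact"; }
python3 -m crank '[{"x":-0.06,"y":0,"z":0,"turn":0},{"x":0,"y":0,"z":0,"turn":0}]'|R
```

```text
tool_pos: [0.515, -0.1412, 0.0396]
contact_force: [-5.1, 0.9, 1.2]
```

The stop is felt at TCP x = 0.515 with about 5 N. I back off 2 mm to centre the eye and start the clockwise turn about the eye, in stages.

```bash
R(){ grep -E "pos|contact"; }
python3 -m crank '[{"x":0.15,"y":0,"z":0,"turn":0},{"x":0.15,"y":0,"z":0,"turn":0},{"x":0,"y":0,"z":0,"turn":0}]'|R
python3 -c "
from h import *
need((.5129,-.1411,.0397),85.5)"
python3 -m crank '[{"x":0,"y":-0.02,"z":0,"turn":0.1},{"x":0,"y":-0.01,"z":0,"turn":0.1},{"x":0,"y":0,"z":0,"turn":0}]'|R
```

```text
tool_pos: [0.5131, -0.141, 0.0399]
contact_force: [-0.4, -0.2, -1.9]
t 13.05 yawy 85.5 tcp [ 0.5131 -0.141   0.0399] q6 -1.90 | turn 0.001  x 0.02 y -0.01 z 0.02
tool_pos: [0.5132, -0.1414, 0.0399]
contact_force: [-0.0, 0.1, -1.4]
```

```bash
R(){ grep -E "pos|contact"; }
python3 -m crank '[{"x":0,"y":-0.02,"z":0,"turn":0.1},{"x":0,"y":-0.02,"z":0,"turn":0.1},{"x":0,"y":-0.02,"z":0,"turn":0.1},{"x":0,"y":0,"z":0,"turn":0}]'|R
```

```text
tool_pos: [0.5128, -0.1419, 0.0399]
contact_force: [-0.7, 0.3, -1.4]
```

```bash
R(){ grep -E "pos|contact"; }
python3 -m crank '[{"x":0,"y":-0.02,"z":0,"turn":0.1},{"x":0,"y":-0.02,"z":0,"turn":0.1},{"x":0,"y":-0.02,"z":0,"turn":0.1},{"x":0,"y":0,"z":0,"turn":0}]'|R
```

```text
tool_pos: [0.5124, -0.1424, 0.0398]
contact_force: [0.2, 0.3, -1.8]
```

```bash

python3 -m crank '[{"x":0,"y":-0.02,"z":0,"turn":0.1},{"x":0,"y":-0.02,"z":0,"turn":0.1},{"x":0,"y":-0.02,"z":0,"turn":0.1},{"x":0,"y":0,"z":0,"turn":0}]'
python3 -c "
from h import *
need((.5115,-.1427,.0397),-4.5);print(manip.state()['ft_torque'])"
```

```text
time: 14.55
tool_pos: [0.5118, -0.1427, 0.0398]
tool_rot: [0.0, 0.554, 0.833, 0.0]
contact_force: [0.6, -0.4, -1.6]
gripper_width: 0.618
grasp_force: 63.7
t 14.55 yawy 22.7 tcp [ 0.5118 -0.1427  0.0398] q6 -0.81 | turn 0.476  x -0.00 y -0.03 z 0.01
[-0.06310214 -0.00183037 -0.02964231]
```

```bash
R(){ grep -E "pos|contact"; }
python3 -m crank '[{"x":0,"y":-0.02,"z":0,"turn":0.12},{"x":0,"y":-0.02,"z":0,"turn":0.12},{"x":0,"y":0,"z":0,"turn":0}]'|R
```

```text
tool_pos: [0.5115, -0.1428, 0.0398]
contact_force: [0.4, 0.5, -0.7]
```

```bash
R(){ grep -E "pos|contact"; }
python3 -m crank '[{"x":0,"y":-0.02,"z":0,"turn":0.12},{"x":0,"y":-0.02,"z":0,"turn":0.116},{"x":0,"y":0,"z":0,"turn":0}]'|R
python3 -m crank '[{"x":0,"y":0,"z":0.1,"turn":0},{"x":0,"y":0,"z":0.1,"turn":0},{"x":0,"y":0,"z":0,"turn":0}]'|R
python3 -c "
from h import *
need((.5115,-.1427,.0352),-4.5)"
```

```text
tool_pos: [0.511, -0.1428, 0.0398]
contact_force: [-0.2, 0.3, -1.3]
tool_pos: [0.5108, -0.1428, 0.0375]
contact_force: [-1.0, -0.4, -2.2]
t 15.45 yawy -4.6 tcp [ 0.5108 -0.1428  0.0375] q6 -0.33 | turn -0.002  x 0.01 y 0.07 z 0.23
```

Turned a quarter with no contact. Next I lower in half-millimetre steps until the spacer touches the earlier one.

```bash
R(){ grep -E "pos|contact"; }
python3 -m crank '[{"x":0,"y":0,"z":0.1,"turn":0},{"x":0,"y":0,"z":0,"turn":0}]'|R
python3 -m crank '[{"x":0,"y":0,"z":0.05,"turn":0},{"x":0,"y":0,"z":0,"turn":0}]'|R
```

```text
tool_pos: [0.5109, -0.1428, 0.0366]
contact_force: [0.2, -0.3, -1.9]
tool_pos: [0.511, -0.1428, 0.0362]
contact_force: [0.2, 0.2, -1.9]
```

```bash
R(){ grep -E "pos|contact"; }
python3 -m crank '[{"x":0,"y":0,"z":0.05,"turn":0},{"x":0,"y":0,"z":0,"turn":0}]'|R
```

```text
tool_pos: [0.511, -0.1428, 0.0358]
contact_force: [0.4, 0.6, -1.8]
```

```bash
R(){ grep -E "pos|contact"; }
python3 -m crank '[{"x":0,"y":0,"z":0.04,"turn":0},{"x":0,"y":0,"z":0,"turn":0}]'|R
```

```text
tool_pos: [0.511, -0.1428, 0.0354]
contact_force: [0.9, -0.6, -1.5]
```

```bash
R(){ grep -E "pos|contact"; }
python3 -m crank '[{"x":0,"y":0,"z":0.04,"turn":0},{"x":0,"y":0,"z":0,"turn":0}]'|R
```

```text
tool_pos: [0.511, -0.1429, 0.0352]
contact_force: [-1.7, 0.7, -0.2]
```

```bash
R(){ grep -E "pos|contact"; }
python3 -m crank '[{"x":0,"y":0,"z":0.04,"turn":0},{"x":0,"y":0,"z":0,"turn":0}]'|R
```

```text
tool_pos: [0.5111, -0.1429, 0.0352]
contact_force: [-3.4, 1.9, 4.3]
```

```bash
R(){ grep -E "pos|contact"; }
python3 -m crank '[{"x":0,"y":0,"z":0.04,"turn":0},{"x":0,"y":0,"z":0,"turn":0}]'|R
```

```text
tool_pos: [0.5111, -0.1429, 0.0352]
contact_force: [-6.0, 2.0, 7.9]
```

Landed at TCP z = 0.0352, as predicted. I ease off 0.6 mm and release.

```bash
R(){ grep -E "pos|contact|width"; }
python3 -m crank '[{"x":0,"y":0,"z":-0.06,"turn":0},{"x":0,"y":0,"z":0,"turn":0}]'|R
python3 -m crank '[{"x":0,"y":0,"z":0,"turn":0},{"x":0,"y":0,"z":0,"turn":0},{"x":0,"y":0,"z":0,"turn":0},{"x":0,"y":0,"z":0,"turn":0}]' 90|R
python3 -m crank '[{"x":0,"y":0,"z":-1,"turn":0},{"x":0,"y":0,"z":-2,"turn":0},{"x":0,"y":0,"z":-3,"turn":0},{"x":0,"y":0,"z":-4,"turn":0},{"x":0,"y":0,"z":-4,"turn":0}]'|R
python3 -m crank '[{"x":3,"y":0,"z":0,"turn":0},{"x":0,"y":0,"z":0,"turn":0},{"x":0,"y":0,"z":0,"turn":0}]'|R
python3 - <<'E'
from h import *
m=manip.camera_model('wrist');p,d=manip.grab_frame('wrist')
p2,_=manip.grab_frame('scene')
for n,c,mm in(('wrist',p,m),('scene',p2,None)): print(n,proj(n,(.511,-.141,.055),mm))
uv=proj('wrist',(.511,-.141,.055),m)[0].astype(int);u2=proj('scene',(.511,-.141,.055))[0].astype(int)
f=lambda c,u,h:cv2.resize(c[max(0,u[1]-h):u[1]+h,u[0]-h:u[0]+h,::-1],(400,400),interpolation=2)
cv2.imwrite('pics/c5.png',np.hstack([f(p,uv,70),f(p2,u2,30)]))
E
```

```text
tool_pos: [0.5111, -0.1429, 0.0352]
contact_force: [-3.5, 1.1, 6.3]
gripper_width: 0.619
tool_pos: [0.511, -0.1429, 0.0346]
contact_force: [-0.2, -0.4, 0.1]
gripper_width: 0.898
tool_pos: [0.5107, -0.1427, 0.1765]
contact_force: [0.0, -0.0, -0.2]
gripper_width: 0.901
tool_pos: [0.5134, -0.1127, 0.1752]
contact_force: [-0.1, -0.2, -0.1]
gripper_width: 0.902
wrist [[323.13980166 216.16984001]]
scene [[224.86552855 202.28612243]]
```

View pics/c5.png

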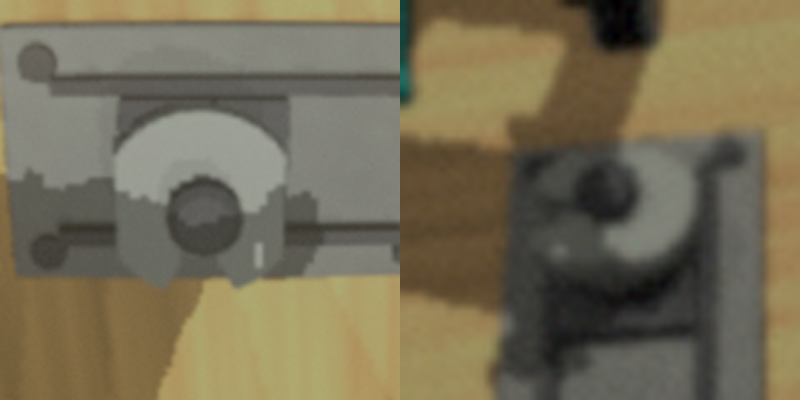

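The spacer lies round the stem under the head at (203,215), with its slot pointing down in the picture, which is world −y. A quick depth check for flatness follows.

```bash
python3 - <<'E'
from h import *
m=manip.camera_model('top');_,d=manip.grab_frame('top');K=m['mtx'];T=m['world_to_cam']
for dx,dy in((-.024,0),(.024,0),(-.02,.012),(.02,.012),(0,.024),(.018,-.018),(-.018,-.018)):
    u,v=np.round(proj('top',(.511+dx,-.141+dy,.055))[0]).astype(int);z=d[v,u]
    X=np.array([(u-K[0,2])/K[0,0]*z,(v-K[1,2])/K[0,0]*z,z]);print(dx,dy,np.round(T[:3,:3].T@(X-T[:3,3]),4))
print(manip.state()['time'])
E
```

```text
-0.024 0 [ 0.4734 -0.1147  0.2215]
0.024 0 [ 0.4917 -0.0726  0.4708]
-0.02 0.012 [ 0.4766 -0.0985  0.2546]
0.02 0.012 [ 0.4841 -0.0586  0.5016]
0 0.024 [ 0.4704 -0.0508  0.5065]
0.018 -0.018 [ 0.4868 -0.0858  0.4723]
-0.018 -0.018 [ 0.4738 -0.1175  0.2863]
18.4
```

The gripper blocks the top view, so I use the wrist depth instead.

```bash
python3 - <<'E'
from h import *
m=manip.camera_model('wrist');_,d=manip.grab_frame('wrist');K=m['mtx'];T=m['world_to_cam']
for dx,dy in((-.024,0),(.024,0),(-.02,.012),(.02,.012),(0,.024),(.018,-.02),(-.018,-.02)):
    u,v=np.round(proj('wrist',(.511+dx,-.141+dy,.055),m)[0]).astype(int);z=d[v,u]
    q=np.array([u-K[0,2],v-K[1,2]])/K[0,0];r=np.hypot(*q);X=np.r_[q/r*np.tan(r)*z,z];print(dx,dy,np.round(T[:3,:3].T@(X-T[:3,3]),4))
E
```

```text
-0.024 0 [ 0.4872 -0.141   0.0548]
0.024 0 [ 0.5348 -0.141   0.0549]
-0.02 0.012 [ 0.4914 -0.1284  0.0557]
0.02 0.012 [ 0.531  -0.1291  0.0549]
0 0.024 [ 0.5113 -0.1169  0.0554]
0.018 -0.02 [ 0.5291 -0.1596  0.057 ]
-0.018 -0.02 [ 0.4927 -0.1603  0.0556]
```

The top face is flat at about 55 mm, so the underside is at 45 mm as asked. Handing in.

```bash
python3 -c "
from plant import manip
print(manip.job_done())"
```

```text
the job is handed in; nothing more can be done
None
```

The spacer is home on the post, flat on the earlier spacer, with its slot facing world −y, opposite the earlier spacer's slot (+y); wrist-sensor readings stayed under about 11 N, and the job is handed in.

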